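# Index a reference weight to its third measuring stop and hold it

## Task

The largest of the three steel weights is to be measured on the granite measuring stand: take it from the tray and set it gently, upright, fully home in the white nest ring of the turntable, and let go of it. Then grip the black index knob and turn it clockwise from its home stop by feel, click by click, to the third click and not beyond. The knob is sprung and runs back if let go, so finish still gripping it there, holding it at the third click for the reading; leave the other weights and everything else on the bench where they stand.

Things in the scene. Friction and masses are not known exactly. Their poses are not given: they have to be found in the camera images.
- weight_500: the weight to be measured: polished steel cylinder with neck and knob head, 0.5 kg, largest of three on the tray. Body 38 mm in diameter, 46 mm high; neck 17 mm in diameter; head 27 mm in diameter, 58 to 70 mm above the underside. Origin at the centre of its underside, z up its axis; it stands upright on the tray's floor, 6 mm above the bench
- weight_500_head (a point): the middle of that weight's round head, on its axis, 63 mm above its underside: where to grip it
- nest (a point): centre of the turntable's top face inside the white plastic nest ring, where the centre of the weight's underside belongs, 75 mm above the bench; z up. The ring is 42 mm wide inside (4 mm wider than the weight) for 4 mm, then flares to 47.6 mm at its top, 10 mm above this point. The turntable is an 80 mm aluminium disc, belt-driven one to one with the knob
- knob_grip (a point): point on the knob's vertical axis at the height to grip, 96 mm above the bench, 13 mm below the top of its bar grip. The bar is 44 mm long, 12 mm thick, 34 mm tall. Frame turns with the knob: x along the bar (white pointer line at its -x end), y across its flat sides, z up. Below: a 44 mm round skirt, top 21 mm below this point; a lobed 78 mm steel index plate, top 27 mm below
- knob (a joint): angle of the index knob, rad: 0 at home (pointer at the red mark), growing clockwise seen from above. Clicks every 22.5 degrees (0.393 rad), the third at 1.178 rad; it would go on to the seventh. A return spring of 0.13 N m drives it home if let go; each click adds, then takes away, some 0.04 N m as a sprung roller climbs a lobe and drops into the next notch
- stand: granite measuring stand, fixed: slab 200 x 310 mm, top 30 mm above the bench, with a grey round-ended drive housing, top 62 mm. Origin at the centre of its underside; turntable axis 75 mm along -y, knob axis 75 mm along +y. Beside the turntable at +x a sensor: its face 52 mm from the turntable's axis, 50 mm wide, top 118 mm above the bench, on a post 125 mm high
- tray: low wooden tray with blue felt, fixed to the bench, 120 x 250 mm, floor 6 mm and rim 12 mm above the bench, the three weights standing on it in a row 75 mm apart along its y, in any order. Origin at the centre of its underside
- weight_200: steel weight of the same shape, 28 mm in diameter and 52 mm high, 0.2 kg: leave it alone. Origin at the centre of its underside
- weight_100: steel weight of the same shape, 22 mm in diameter and 42 mm high, 0.1 kg: leave it alone. Origin at the centre of its underside
- beaker: empty glass beaker, 68 mm in diameter at the rim, 95 mm high: leave it alone. Origin at the centre of its underside
- dropper: white plastic dropper bottle, 42 mm in diameter, 98 mm high: leave it alone. Origin at the centre of its underside
- tweezers: steel tweezers lying flat, 125 mm long, 9 mm high: leave them alone. Origin at the middle of their underside
- duster: small pink plastic box, 46 x 34 x 16 mm: leave it alone. Origin at the centre of its underside
- petri_dish: large glass dish with metal samples, 120 mm in diameter, 18 mm high: leave it alone. Origin at the centre of its underside
Things that resemble listed ones, but are neither listed nor needed, are in the scene too. What is shaped like the weight_500 but orange is not meant.

How it is judged:
By the outcome, as a careful person would: the job done as asked, in the order asked, and still so for the second after the job is handed in, while the arm keeps its last pose, push and grip.
It also fails if it takes over 54 s, if anything falls off the work surface, if the arm or the gripper's body presses on something with over 40 N, if the wrist force passes 120 N, or if a joint passes its speed limit or range.

## Robot

A 7-joint arm with a two-finger parallel gripper is mounted at the origin on the work surface. World frame = base frame: x ahead of the robot, y to its left, z up, the work surface at z = 0. Lengths are in m, angles in degrees, forces in N, time in s.
With the tool pointing down it reaches from about 0.4 to 0.75 m from the base axis. Payload 19.5 kg.
Tool frame: the origin (TCP) lies between the finger pads; the fingertips stand 17 mm ahead of it and the grasp point (between the pads) lies 2 mm behind it (manip.tip_extent is the x of the fingertips in the tool frame, in m); x points along the fingers, z is the direction in which the jaws open and shut, and the axes are right-handed (so a half turn about x gives the same grasp; the last joint's range is limited). The gripper opens to 85 mm and grips with 20 to 120 N. Pads are 22 mm wide; open, the fingers measure 114 mm over their backs; the gripper's body (76 mm by 85 mm) begins 54 mm behind the grasp point. The pads swing forward as they close: fully open they stand 13 mm farther back than shut.
Start: joints at [70.376, 40.479, -1.581, 85.061, 1.261, 54.483, -4.326], TCP at [0.17, -0.549, 0.248] pointing down, gripper open.
Joint ranges: [-155.06, 155.06], [-18.47, 123.98], [-90, 86.84], [0, 140.48], [-83.41, 263.41], [0, 116], [-161.91, 161.91]. Speed limits (degrees/s): [108.29, 108.29, 147.25, 147.25, 172.46, 172.46, 172.46].

## Interface

Orientations are given as [roll, pitch, yaw] about the fixed x, y, z axes, in that order (R = Rz(yaw) Ry(pitch) Rx(roll)).
In Python, from workcell import manip gives the robot as it stands.
- The arm moves only by the tool play_rows, never from a script. Its argument "plan" is text: rows parted by semicolons, each of 7 numbers parted by spaces: the shift along the world's x, y, z in mm, then the turn, a rotation vector about the world's x, y, z in degrees, then the finger opening in mm, from 0 to 85.4. In form: dx dy dz wx wy wz hand; .... A call has 1 to 20 rows; each row is the pose to reach, as a shift and turn from the pose commanded when the call began; what a row does not reach only later rows make up. A row lasts 1/10 s, in which the tool goes at most 50 mm and 8.59 degrees, less where a joint would pass 70% of its speed; a pose out of reach is approached as far as the arm can. A call with a gripper value outside its range is refused whole. The fingers move at their own pace and stop on an object; "force" is the grip in N (left out, the last holds). Time passes only in rows, so rows that repeat a pose let the fingers close. It gives the time, the measured TCP pose, the force and the opening at its end, in the units of the state.
- manip.get_obs(): the state, without advancing time (a new reading comes with each control period).
- manip.snapshot(name): name is "scene" or "top" or "wrist"; returns the picture (384x512x3 uint8, red, green, blue); there is no depth.
- manip.calibration(name): a dict with "fx", "fy", "cx", "cy" (pixels), "dist_coeffs" ([k1, k2, p1, p2, k3] as OpenCV has them; the pictures are not rectified), "rvec" (rotation vector, rad) and "tvec" (3), from world to camera coordinates, as OpenCV has them. Camera axes: x right, y down, z forward; pixel columns grow to the right and rows downward; lengths in m; the calibration is good to about 2 mm. A picture is of the moment at which its call begins: read the wrist's pose just before it. calibration takes no time and is no camera call; for the wrist camera it gives the pose at the moment of the call.
- manip.sign_off(): hands the job in, once; it reports no verdict.
Trained networks look in the newest picture that a camera, given by its name, has taken for a name from the list of things; names that differ only in an ending like _2 or _b are one class to them, and where a whole thing is asked for, a point or a joint stands for the part that bears it (a point fixed in the world has none). Each returns a list of dicts, best first, with "p" (0 to 1); they miss things now and then, are a little off and sometimes report something else, mostly with a low value. They report only what shows in the picture. A call takes as long as a camera call. They do not tell look-alikes from the thing itself.
- manip.search_frame(query, camera): "at" ([x, y, z] in m, in the coordinates of the camera as it stood for that picture, good to about 4 mm: the middle of the surface that is visible of it).
The state is a dict: "t": time; "q": joint angles; "joint_vel": joint speeds; "tau": joint torques, N m; "position": TCP position; "tool_rot": TCP orientation; "ft_force": force on the tool from outside, world axes, zero at the start; "wrist_torque": the same for the moment, N m; "finger_gap": finger opening in m.
Only numpy, scipy, OpenCV 4.12 (cv2) and the standard library are available. Lean on these libraries where they do the work, as an engineer would, in place of code of your own. Each camera call takes 0.05 s, during which the arm holds its last target.

## Working session

There is one attempt and no reset: what is moved stays moved. The work goes in short steps, Python scripts to look and compute and a tool call to move; the robot and the scene stay as the last step left them, time stands still between calls to the robot, and variables do not carry over. Pictures are saved under pics/ and viewed, and the job is handed in when it is done.

Besides the shell and the picture viewer there is one more tool, called after "Call:" as name(argument=value, ...) on one line, values as JSON. play_rows: Moves the arm, as the interface text tells. Its arguments: {"type":"object","properties":{"plan":{"type":"string"},"force":{"type":"number"}},"required":["plan"]}

```bash
mkdir -p pics; ls; cat > h.py <<'E'
import numpy as np, cv2
from workcell import manip
def snap(cam,name):
    c=manip.calibration(cam); im=manip.snapshot(cam)
    cv2.imwrite(f'pics/{name}.png',cv2.cvtColor(np.asarray(im),cv2.COLOR_RGB2BGR)); return im,c
def K(c): return np.array([[c['fx'],0,c['cx']],[0,c['fy'],c['cy']],[0,0,1.]])
def RT(c):
    R,_=cv2.Rodrigues(np.array(c['rvec'],float)); return R,np.array(c['tvec'],float).ravel()
def c2w(c,p):
    R,t=RT(c); return R.T@(np.array(p)-t)
def pix2z(c,uv,z):
    n=cv2.undistortPoints(np.array([[uv]],float),K(c),np.array(c['dist_coeffs'],float))[0,0]
    R,t=RT(c); d=R.T@np.array([n[0],n[1],1]); o=-R.T@t
    return o+d*(z-o[2])/d[2]
def proj(c,P):
    return cv2.projectPoints(np.array(P,float).reshape(-1,3),np.array(c['rvec'],float),np.array(c['tvec'],float),K(c),np.array(c['dist_coeffs'],float))[0][:,0]
E
python3 - <<'E'
from h import *
np.set_printoptions(precision=4,suppress=True)
print(manip.get_obs())
for cam in ['scene','top']:
    im,c=snap(cam,cam+'0')
    for q in ['weight_500','nest','knob','stand','tray','weight_500_head','knob_grip','weight_200','weight_100']:
        try: print(cam,q,[(round(r['p'],2),c2w(c,r['at']).round(4),proj(c,c2w(c,r['at'])).round()) for r in manip.search_frame(q,cam)][:4])
        except Exception as e: print(q,e)
E
```

```text
pics
{'t': 0.0, 'q': array([70.3766, 40.5153, -1.5833, 85.083 ,  1.2615, 54.4839, -4.3248]), 'joint_vel': array([ 0.012 , -0.0199,  0.0389,  0.091 ,  0.0551, -0.0377,  0.0347]), 'tau': array([ -0.0002, -88.3205,   1.2345, -23.6168,   0.0169,   0.0065,
         0.0001]), 'position': array([ 0.1703, -0.5489,  0.2478]), 'tool_rot': array([-177.9222,   89.9351,  109.3142]), 'ft_force': array([0.1125, 0.0553, 1.09  ]), 'wrist_torque': array([-0.0297,  0.0197, -0.0291]), 'finger_gap': 0.08518652682385108}
scene weight_500 []
scene nest []
scene knob []
scene stand []
scene tray []
scene weight_500_head []
scene knob_grip []
scene weight_200 []
scene weight_100 []
top weight_500 [(0.73, array([ 0.4706, -0.4443,  0.0506]), array([[395., 225.]])), (0.69, array([ 0.5582, -0.2878,  0.0496]), array([[345., 199.]])), (0.57, array([ 0.5288, -0.4053,  0.0435]), array([[382., 207.]])), (0.51, array([ 0.5558, -0.2147,  0.043 ]), array([[321., 200.]]))]
top nest [(0.98, array([0.5521, 0.1201, 0.0735]), array([[215., 204.]]))]
top knob [(0.56, array([0.5483, 0.2665, 0.072 ]), array([[168., 206.]]))]
to
[... 315 characters left out ...]
[ 0.5279, -0.4051,  0.0486]), array([[382., 207.]]))]
top knob_grip [(0.62, array([0.5503, 0.2687, 0.0692]), array([[167., 206.]]))]
top weight_200 [(0.73, array([ 0.4706, -0.4443,  0.0506]), array([[395., 225.]])), (0.69, array([ 0.5582, -0.2878,  0.0496]), array([[345., 199.]])), (0.57, array([ 0.5288, -0.4053,  0.0435]), array([[382., 207.]])), (0.51, array([ 0.5558, -0.2147,  0.043 ]), array([[321., 200.]]))]
top weight_100 [(0.73, array([ 0.4706, -0.4443,  0.0506]), array([[395., 225.]])), (0.69, array([ 0.5582, -0.2878,  0.0496]), array([[345., 199.]])), (0.57, array([ 0.5288, -0.4053,  0.0435]), array([[382., 207.]])), (0.51, array([ 0.5558, -0.2147,  0.043 ]), array([[321., 200.]]))]
```

```bash
python3 - <<'E'
import cv2
a=cv2.imread('pics/top0.png')
cv2.imwrite('pics/top0b.png',cv2.resize(a,(800,600),interpolation=cv2.INTER_CUBIC))
c=a[150:270,290:430]; cv2.imwrite('pics/top0c.png',cv2.resize(c,None,fx=5,fy=5,interpolation=cv2.INTER_CUBIC))
c=a[150:260,120:260]; cv2.imwrite('pics/top0d.png',cv2.resize(c,None,fx=5,fy=5,interpolation=cv2.INTER_CUBIC))
E
```

```text
(no output)
```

View pics/top0b.png

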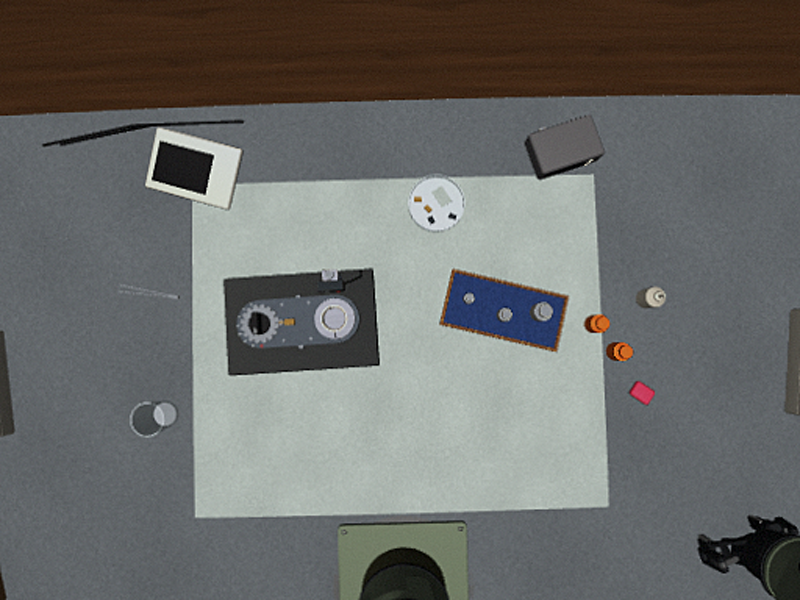

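View pics/top0c.png

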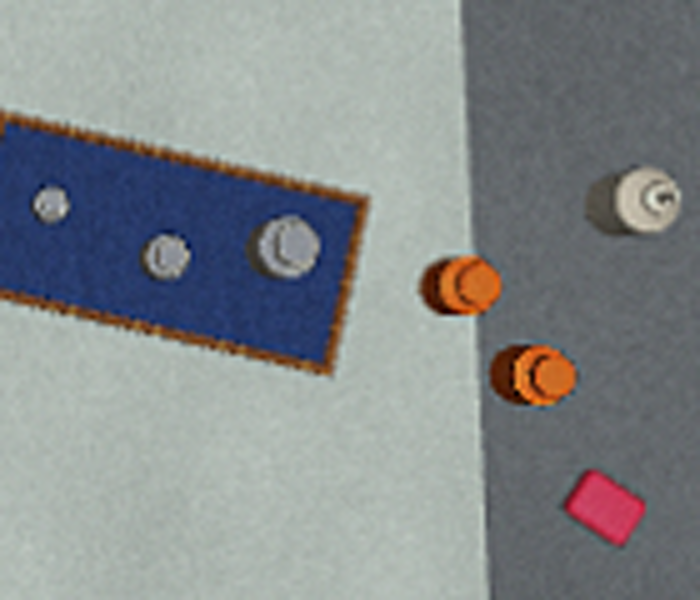

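View pics/top0d.png

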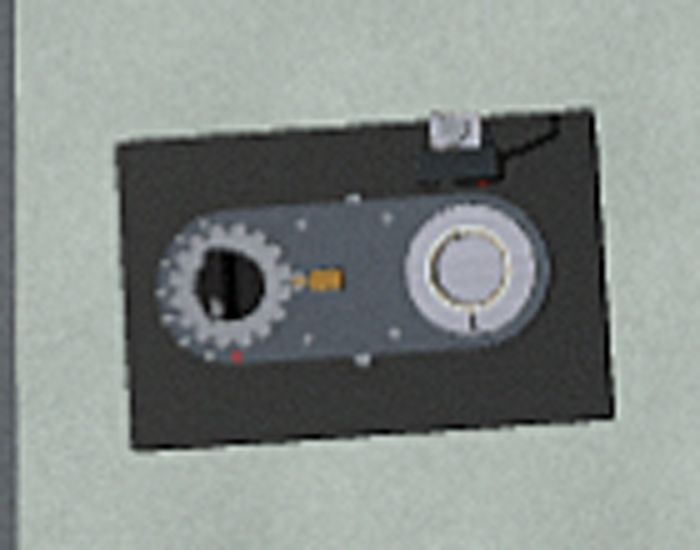

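View pics/scene0.png

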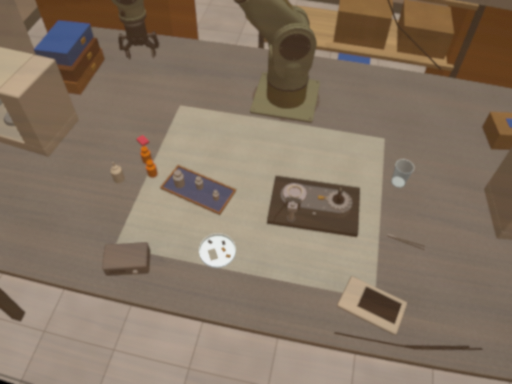

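Three steel weights stand on the tray at top-image pixels (347,199), (323,201) and (300,190). The first is visibly the widest, so it is weight_500. The orange ones at (383,207) and (396,225) are look-alikes. The empty nest is at (215,204). The knob is at (168,206), with its pointer toward the red mark on the robot's side. Next I'll check the wrist geometry and hover over the weight.

```bash
python3 - <<'E'
from h import *
from scipy.spatial.transform import Rotation as Ro
np.set_printoptions(precision=4,suppress=True)
o=manip.get_obs()
print(Ro.from_euler('xyz',o['tool_rot'],degrees=True).as_matrix(), o['t'], manip.tip_extent)
c=manip.calibration('wrist'); R,t=RT(c); print('cam pos',-R.T@t,'\n',R, c['fx'])
c=manip.calibration('top')
# slab corners z=.03, tray corners z=.012 from crop pixel coords
for n,uv,z in [('s1',(120+118/5,150+142/5),.03),('s2',(120+592/5,150+110/5),.03),('s3',(120+613/5,150+415/5),.03),('s4',(120+133/5,150+449/5),.03),('nest',(120+471/5,150+268/5),.085),('knob',(120+231/5,150+283/5),.075),('red',(120+237/5,150+357/5),.065),('500head',(290+297/5,150+243/5),.076),('200head',(290+172/5,150+254/5),.08),('traycTR',(290+368/5,150+197/5),.012),('trayBR',(290+331/5,150+374/5),.012),('tl',(290+3/5,150+115/5),.012)]:
    print(n,pix2z(c,uv,z))
E
```

```text
[[-0.      0.9551  0.2963]
 [ 0.0001  0.2963 -0.9551]
 [-1.     -0.     -0.0001]] 1.0 0.017
cam pos [ 0.2428 -0.5261  0.3743] 
 [[ 0.295  -0.9555  0.0005]
 [-0.9141 -0.2821  0.2914]
 [-0.2783 -0.0864 -0.9566]] 330.63067846139796
s1 [0.6422 0.353  0.03  ]
s2 [0.6544 0.0466 0.03  ]
s3 [0.4591 0.038  0.03  ]
s4 [0.4451 0.3452 0.03  ]
nest [0.553  0.1205 0.085 ]
knob [0.548  0.2702 0.075 ]
red [0.5023 0.2694 0.065 ]
500head [ 0.5574 -0.2957  0.076 ]
200head [ 0.5526 -0.2173  0.08  ]
traycTR [ 0.5886 -0.359   0.012 ]
trayBR [ 0.4744 -0.3298  0.012 ]
tl [ 0.6486 -0.1225  0.012 ]
```

Call:
play_rows(plan="40 27 0 0 0 -5 85; 80 55 0 0 0 -10 85; 120 80 0 0 0 -15 70; 160 107 0 0 0 -15 50; 200 134 0 0 0 -15 50; 240 160 0 0 0 -15 50; 280 187 -10 0 0 -15 50; 320 214 -20 0 0 -15 50; 355 235 -30 0 0 -15 50; 387 257 -40 0 0 -15 50; 387 257 -40 0 0 -15 50; 387 257 -40 0 0 -15 50")

```text
t: 2.2
position: [0.5575, -0.2917, 0.2078]
tool_rot: [-105.4, 90.0, 166.9]
ft_force: [-0.4, -0.9, 0.0]
finger_gap: 0.0504
```

```bash
python3 - <<'E'
from h import *
np.set_printoptions(precision=4,suppress=True)
o=manip.get_obs();print(o['t'],o['position'],o['tool_rot'],o['finger_gap'],o['q'],o['ft_force'])
im,c=snap('wrist','w1')
for q in ['weight_500','weight_500_head']:
    print(q,[(round(r['p'],2),c2w(c,r['at']).round(4),proj(c,c2w(c,r['at'])).round()) for r in manip.search_frame(q,'wrist')][:4])
E
```

```text
2.2 [ 0.5575 -0.2917  0.2078] [-105.3989   89.9557  166.9009] 0.05038729380436669 [ 21.6068  48.3433   6.9562  75.8176  -6.2356  56.2499 -57.9793] [-0.3782 -0.9483  0.0408]
weight_500 [(0.94, array([ 0.4803, -0.4441,  0.0447]), array([[411., 261.]])), (0.93, array([ 0.5905, -0.1557,  0.0353]), array([[110., 135.]])), (0.88, array([ 0.5605, -0.2271,  0.0432]), array([[188., 173.]])), (0.8, array([ 0.5348, -0.4025,  0.0502]), array([[379., 209.]]))]
weight_500_head [(0.95, array([ 0.567 , -0.2881,  0.0554]), array([[256., 171.]])), (0.84, array([ 0.5377, -0.407 ,  0.0458]), array([[383., 205.]])), (0.8, array([ 0.4809, -0.4469,  0.0472]), array([[415., 262.]]))]
```

View pics/w1.png

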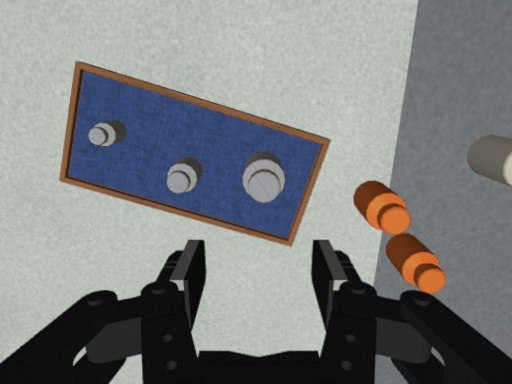

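The wrist view shows the target weight at (264,186), the middle-sized one at (181,181), the smallest at (98,137), and the orange look-alikes at (395,218) and (430,278). I'll confirm in an enlarged crop and measure there.

```bash
python3 - <<'E'
from h import *
np.set_printoptions(precision=4,suppress=True)
a=cv2.imread('pics/w1.png'); c=manip.calibration('wrist')
v=cv2.resize(a[140:215,150:300],None,fx=5,fy=5,interpolation=cv2.INTER_CUBIC)
# model overlay: head circle at z=.076, r 13.5 for candidate; body circle top z .052 r19
import sys
for P in [pix2z(c,(264,187),.076)]:
    print(P)
    th=np.linspace(0,2*np.pi,60)
    for r,z,col in [(.0135,.076,(0,0,255)),(.019,.052,(0,255,0))]:
        pts=proj(c,np.c_[P[0]+r*np.cos(th),P[1]+r*np.sin(th),0*th+z])
        cv2.polylines(v,[(((pts-[150,140])+.5)*5).astype(int).reshape(-1,1,2)],True,col,1)
cv2.imwrite('pics/w1c.png',v)
E
```

```text
[ 0.5582 -0.297   0.076 ]
```

View pics/w1c.png

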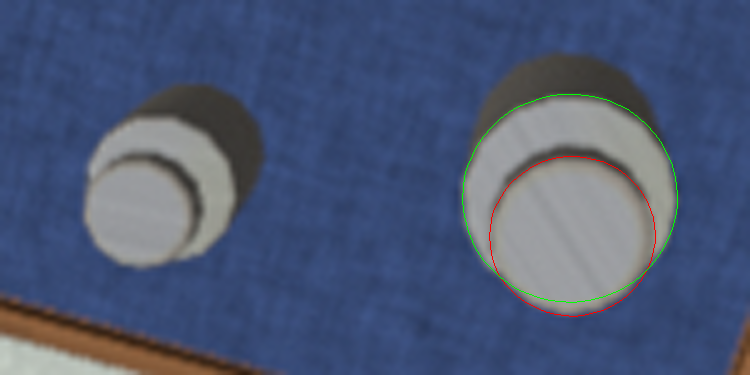

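The overlaid head (27 mm) and body (38 mm) circles fit the weight in the crop, so it is weight_500. I'll descend and grip.

Call:
play_rows(plan="1 -5 -20 0 0 0 50; 1 -5 -50 0 0 0 50; 1 -5 -80 0 0 0 50; 1 -5 -105 0 0 0 50; 1 -5 -120 0 0 0 50; 1 -5 -130 0 0 0 50; 1 -5 -136 0 0 0 50; 1 -5 -136 0 0 0 50; 1 -5 -136 0 0 0 35; 1 -5 -136 0 0 0 30; 1 -5 -136 0 0 0 20; 1 -5 -136 0 0 0 10; 1 -5 -136 0 0 0 10; 1 -5 -136 0 0 0 10", force=40)

```text
t: 3.75
position: [0.5588, -0.2971, 0.0731]
tool_rot: [78.6, 89.9, -9.1]
ft_force: [0.1, 2.1, 6.6]
finger_gap: 0.0256
```

```bash
python3 - <<'E'
from h import *
np.set_printoptions(precision=4,suppress=True)
o=manip.get_obs();print(o['t'],o['position'],o['tool_rot'],o['finger_gap'],o['ft_force'],o['wrist_torque'])
im,c=snap('wrist','w2')
E
```

```text
3.75 [ 0.5588 -0.2971  0.0731] [78.611  89.9298 -9.1482] 0.025620675813469038 [0.0553 2.1413 6.6127] [ 0.3015  0.1455 -0.0254]
```

View pics/w2.png

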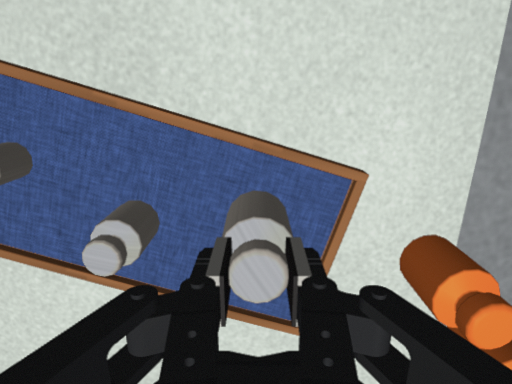

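```bash
python3 - <<'E'
from h import *
np.set_printoptions(precision=4,suppress=True)
c=manip.calibration('wrist')
a=cv2.imread('pics/w2.png')
v=cv2.resize(a[180:320,200:320],None,fx=5,fy=5,interpolation=cv2.INTER_CUBIC)
P=pix2z(c,(258.5,274),.076); print(P)
th=np.linspace(0,2*np.pi,60)
for r,z,col in [(.0135,.076,(0,0,255)),(.019,.052,(0,255,0))]:
    pts=proj(c,np.c_[P[0]+r*np.cos(th),P[1]+r*np.sin(th),0*th+z])
    cv2.polylines(v,[(((pts-[200,180])+.5)*5).astype(int).reshape(-1,1,2)],True,col,1)
cv2.imwrite('pics/w2c.png',v[:600])
E
```

```text
[ 0.5609 -0.2962  0.076 ]
```

View pics/w2c.png

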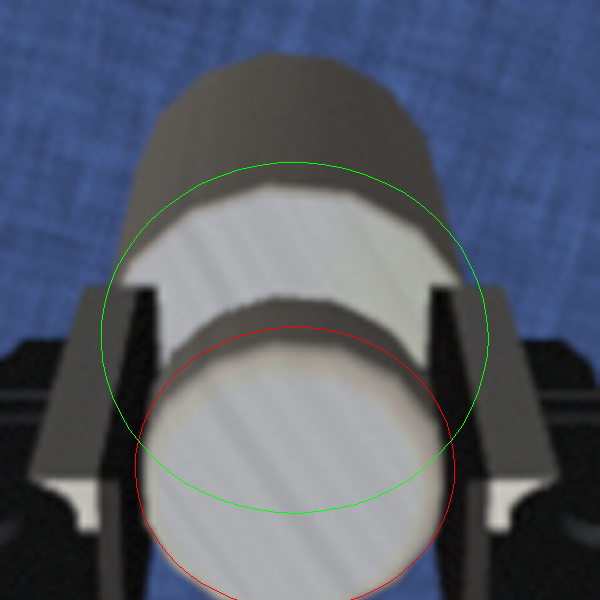

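Call:
play_rows(plan="0 0 5 0 0 0 10; 0 0 15 0 0 0 10; 0 0 35 0 0 0 10; 0 0 65 0 0 0 10; 0 0 100 0 0 0 10; 0 0 130 0 0 0 10; 0 0 130 0 0 0 10", force=40)

```text
t: 4.5
position: [0.5595, -0.2979, 0.2068]
tool_rot: [60.8, 89.6, -27.0]
ft_force: [0.0, -0.6, -5.4]
finger_gap: 0.025
```

Call:
play_rows(plan="0 20 5 0 0 0 10; -5 55 10 0 0 0 10; -10 95 10 0 0 0 10; -15 135 10 0 0 0 10; -20 175 10 0 0 0 10; -25 215 10 0 0 0 10; -30 255 10 0 0 0 10; -35 290 10 0 0 0 10; -40 315 10 0 0 0 10; -40 330 10 0 0 0 10; -40 330 10 0 0 0 10; -40 330 10 0 0 0 10")

```text
t: 5.7
position: [0.5181, 0.0326, 0.2121]
tool_rot: [-63.0, 90.0, -150.8]
ft_force: [0.3, -1.0, -5.2]
finger_gap: 0.0254
```

```bash
python3 - <<'E'
from h import *
np.set_printoptions(precision=4,suppress=True)
o=manip.get_obs();print(o['t'],o['position'],o['tool_rot'],o['finger_gap'],o['ft_force'],o['q'])
im,c=snap('wrist','w3')
for q in ['nest','knob','knob_grip','stand']:
    print(q,[(round(r['p'],2),c2w(c,r['at']).round(4),proj(c,c2w(c,r['at'])).round()) for r in manip.search_frame(q,'wrist')][:4])
E
```

```text
5.7 [0.5181 0.0326 0.2121] [ -63.0313   89.9669 -150.7898] 0.025412339157468634 [ 0.2798 -0.9674 -5.2443] [-12.8033  39.1122  10.3647  99.7556  -9.7379  42.0364 -85.2175]
nest []
knob [(0.73, array([0.5447, 0.2456, 0.0718]), array([[  1., 146.]]))]
knob_grip [(0.93, array([0.5446, 0.244 , 0.0697]), array([[  5., 145.]])), (0.74, array([ 0.5803, -0.1539,  0.0101]), array([[452., 115.]]))]
stand [(0.62, array([0.5706, 0.1377, 0.0684]), array([[131., 117.]]))]
```

View pics/w3.png

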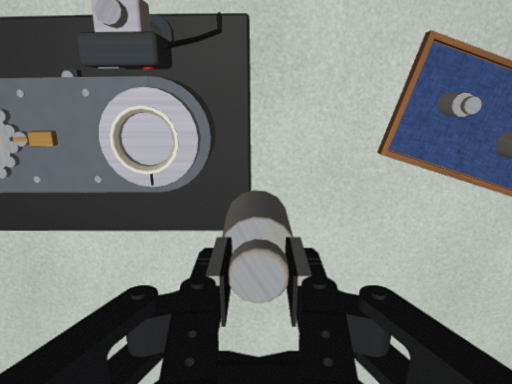

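The nest ring shows at (144,138), clear of the held weight. I'll measure it by overlaying the model.

```bash
cat > fit.py <<'E'
from h import *
def ov(img,c,P,out,box,s=6,circ=()):
    a=cv2.imread(img); x0,y0,x1,y1=box
    v=cv2.resize(a[y0:y1,x0:x1],None,fx=s,fy=s,interpolation=cv2.INTER_CUBIC)
    th=np.linspace(0,2*np.pi,90)
    for r,z,col in circ:
        pts=proj(c,np.c_[P[0]+r*np.cos(th),P[1]+r*np.sin(th),0*th+z])
        cv2.polylines(v,[(((pts-[x0,y0])+.5)*s).astype(int).reshape(-1,1,2)],True,col,1)
    cv2.imwrite(out,v)
E
python3 - <<'E'
from fit import *
np.set_printoptions(precision=4,suppress=True)
c=manip.calibration('wrist'); np.save('c3.npy',c,allow_pickle=True)
P=pix2z(c,(147.5,137),.075); print(P)
# disc segmentation
a=cv2.imread('pics/w3.png'); g=a[:,:,1].astype(int)
m=((a.min(2)>125)).astype(np.uint8); m[:, :80]=0; m[:,245:]=0; m[:75]=0;m[200:]=0
n,l,st,ce=cv2.connectedComponentsWithStats(m); i=1+st[1:,4].argmax()
mm=(l==i).astype(np.uint8); cs=max(cv2.findContours(mm,0,1)[0],key=cv2.contourArea)
h=cv2.convexHull(cs); e=cv2.fitEllipse(h); print(e, st[i], pix2z(c,e[0],.075))
ov('pics/w3.png',c,P,'pics/w3c.png',(85,70,215,170) if 0 else (85,75,215,200),5,[(.04,.075,(0,0,255)),(.021,.075,(0,255,0)),(.0238,.085,(255,0,0))])
E
```

```text
[0.5565 0.1226 0.075 ]
((147.70765686035156, 136.53533935546875), (95.0839614868164, 104.2000503540039), 137.49342346191406) [  99   87   99  100 7249] [0.5569 0.1224 0.075 ]
```

View pics/w3c.png

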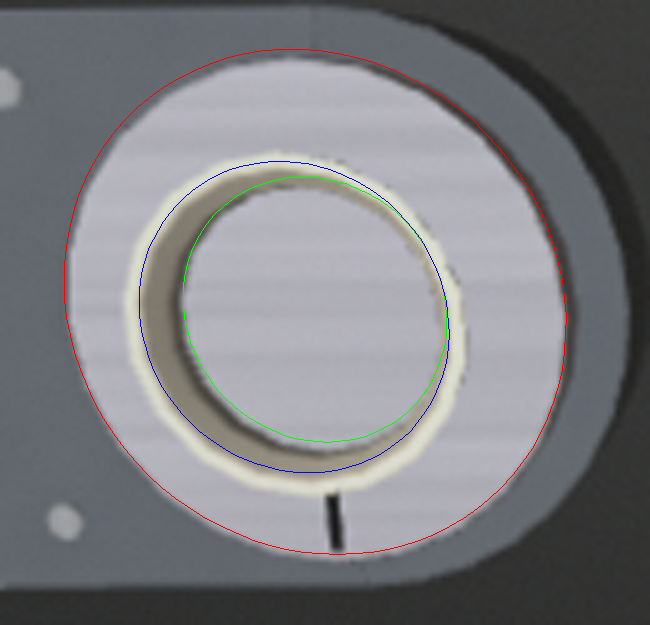

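Call:
play_rows(plan="8 20 0 0 0 0 10; 18 45 0 0 0 0 10; 28 70 0 0 0 0 10; 37 90 0 0 0 0 10; 37 90 0 0 0 0 10; 37 90 -15 0 0 0 10; 37 90 -30 0 0 0 10; 37 90 -42 0 0 0 10; 37 90 -50 0 0 0 10; 37 90 -50 0 0 0 10; 37 90 -50 0 0 0 10")

```text
t: 7.05
position: [0.5555, 0.1227, 0.1626]
tool_rot: [111.9, 90.0, 24.1]
ft_force: [1.0, -0.3, -5.4]
finger_gap: 0.0251
```

```bash
python3 - <<'E'
from fit import *
np.set_printoptions(precision=4,suppress=True)
o=manip.get_obs();print(o['t'],o['position'],o['tool_rot'],o['finger_gap'],o['ft_force'])
im,c=snap('wrist','w4')
p=o['position']
print(p)
ov('pics/w4.png',c,(.5556,.1221),'pics/w4c.png',(180,130,340,270),5,[(.04,.075,(0,0,255)),(.0238,.085,(255,0,0))])
E
```

```text
7.05 [0.5555 0.1227 0.1626] [111.9239  89.9772  24.1435] 0.025119590135821712 [ 1.0257 -0.3209 -5.3989]
[0.5555 0.1227 0.1626]
```

View pics/w4.png

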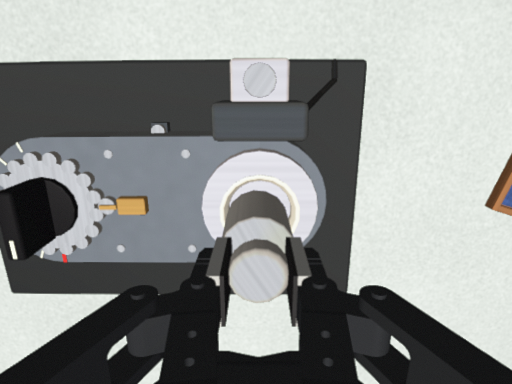

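View pics/w4c.png

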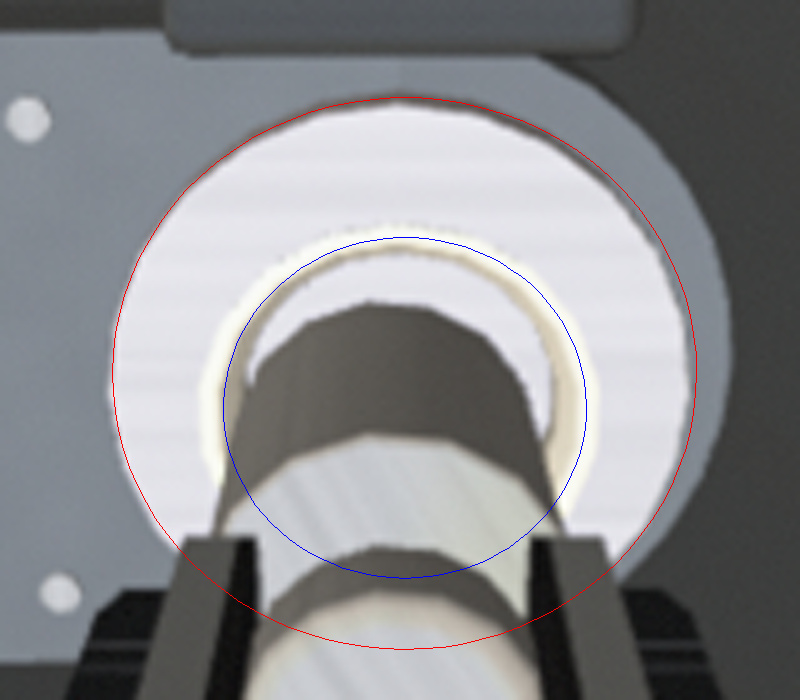

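```bash
python3 - <<'E'
from fit import *
c=manip.calibration('wrist')
for k,P in enumerate([(.5555,.1227),(.5545,.1235)]):
    ov('pics/w4.png',c,P,f'pics/w4d{k}.png',(200,170,320,290),5,[(.019,.0966,(0,0,255)),(.019,.1426,(0,255,0)),(.0135,.1666,(255,0,0))])
ov('pics/w4.png',c,(.5547,.1228),'pics/w4e.png',(180,130,340,270),5,[(.04,.075,(0,0,255)),(.0238,.085,(255,0,0)),(.021,.075,(0,255,0))])
E
```

```text
(no output)
```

View pics/w4d0.png

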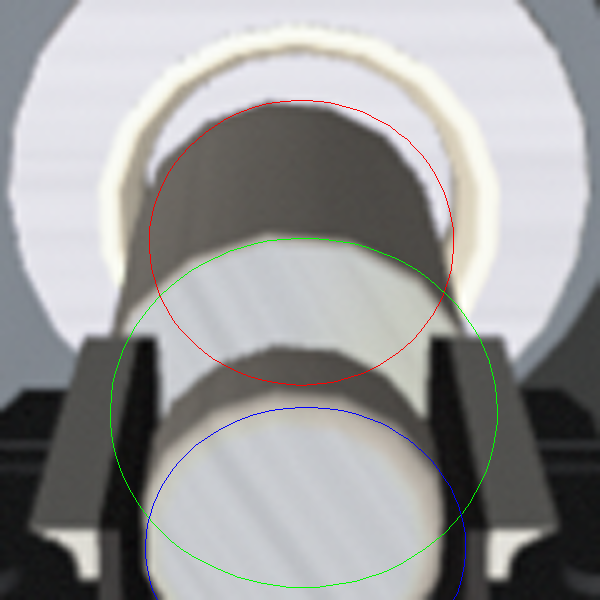

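View pics/w4e.png

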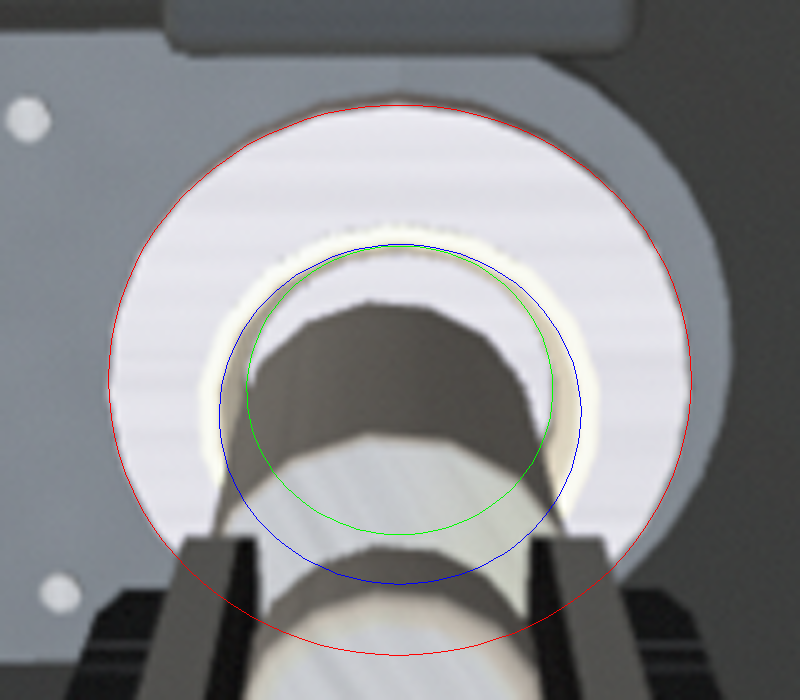

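The overlay puts the nest at (0.5547, 0.1228), and the held weight's axis sits about 0.7 mm off it in x and y. I'll correct that and lower slowly.

Call:
play_rows(plan="-0.7 -0.7 0 0 0 0 10; -0.7 -0.7 -4 0 0 0 10; -0.7 -0.7 -8 0 0 0 10; -0.7 -0.7 -11 0 0 0 10; -0.7 -0.7 -14 0 0 0 10; -0.7 -0.7 -16 0 0 0 10; -0.7 -0.7 -17.5 0 0 0 10; -0.7 -0.7 -18 0 0 0 10; -0.7 -0.7 -18 0 0 0 10")

```text
t: 8.0
position: [0.5547, 0.1221, 0.1443]
tool_rot: [156.0, 90.0, 68.2]
ft_force: [0.2, -0.1, -4.7]
finger_gap: 0.0252
```

Call:
play_rows(plan="0 0 -0.5 0 0 0 10; 0 0 -1 0 0 0 10; 0 0 -1.5 0 0 0 10; 0 0 -2 0 0 0 10; 0 0 -2 0 0 0 10")

```text
t: 8.5
position: [0.5547, 0.1222, 0.1423]
tool_rot: [143.5, 90.0, 55.7]
ft_force: [0.2, 0.6, -4.0]
finger_gap: 0.025
```

Call:
play_rows(plan="0 0 -0.4 0 0 0 10; 0 0 -0.8 0 0 0 10; 0 0 -1.2 0 0 0 10; 0 0 -1.2 0 0 0 10")

```text
t: 8.9
position: [0.5551, 0.1224, 0.1419]
tool_rot: [114.4, 89.9, 26.7]
ft_force: [-3.1, 2.0, 12.3]
finger_gap: 0.025
```

Contact came at z = 0.142 m, which is the expected home height. I'll relieve the push and release.

Call:
play_rows(plan="0 0 0.7 0 0 0 10; 0 0 0.8 0 0 0 24; 0 0 0.8 0 0 0 27; 0 0 0.8 0 0 0 30; 0 0 0.8 0 0 0 36; 0 0 0.8 0 0 0 45; 0 0 0.8 0 0 0 45; 0 0 0.8 0 0 0 45")

```text
t: 9.7
position: [0.5547, 0.1221, 0.1419]
tool_rot: [-164.2, 90.0, 108.1]
ft_force: [0.7, 0.8, 0.5]
finger_gap: 0.0449
```

```bash
python3 - <<'E'
from fit import *
np.set_printoptions(precision=4,suppress=True)
o=manip.get_obs();print(o['t'],o['position'],o['tool_rot'],o['finger_gap'],o['ft_force'])
im,c=snap('wrist','w5')
ov('pics/w5.png',c,(.5547,.1228),'pics/w5c.png',(180,130,340,280),5,[(.019,.075,(0,0,255)),(.019,.121,(0,255,0)),(.0135,.145,(255,0,0))])
E
```

```text
9.7 [0.5547 0.1221 0.1419] [-164.1845   89.9963  108.05  ] 0.04487375867856248 [0.7262 0.8314 0.5162]
```

View pics/w5c.png

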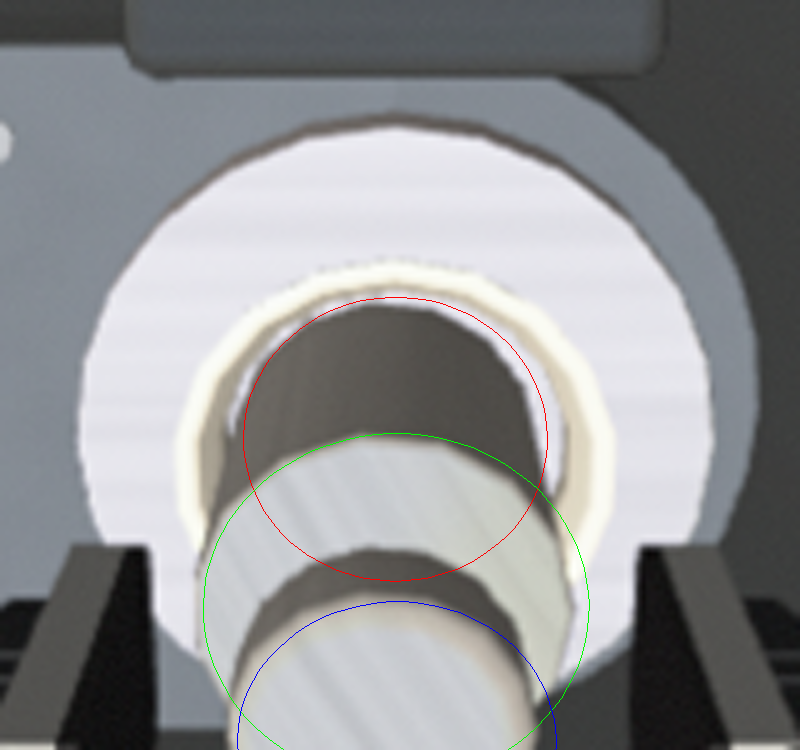

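The weight is seated: the turntable floor shows as a thin even gap inside the ring and the weight is upright. I'll retreat upward and go over to the knob.

Call:
play_rows(plan="0 0 5 0 0 0 45; 0 0 15 0 0 0 45; 0 0 35 0 0 0 45; 0 0 60 0 0 0 45; 0 0 70 0 0 0 45; -2 30 70 0 0 0 45; -5 70 70 0 0 0 45; -8 110 70 0 0 0 45; -8 130 70 0 0 0 45; -8 148 70 0 0 0 45; -8 148 70 0 0 0 45; -8 148 70 0 0 0 45")

```text
t: 10.95
position: [0.5466, 0.2697, 0.2119]
tool_rot: [-7.3, 90.0, -95.0]
ft_force: [0.4, -1.3, 0.8]
finger_gap: 0.0451
```

```bash
python3 - <<'E'
from fit import *
np.set_printoptions(precision=4,suppress=True)
o=manip.get_obs();print(o['t'],o['position'],o['tool_rot'],o['finger_gap'],o['ft_force'],o['q'])
im,c=snap('wrist','w6')
for q in ['knob','knob_grip']:
    print(q,[(round(r['p'],2),c2w(c,r['at']).round(4),proj(c,c2w(c,r['at'])).round()) for r in manip.search_frame(q,'wrist')][:4])
E
```

```text
10.95 [0.5466 0.2697 0.2119] [ -7.2796  89.9769 -95.0413] 0.045147648631737446 [ 0.3542 -1.2997  0.7524] [ -35.6083   46.7874   13.6647   80.4035  -12.2211   54.2676 -106.7077]
knob [(0.76, array([0.5533, 0.2744, 0.0701]), array([[254., 178.]]))]
knob_grip [(0.72, array([0.5554, 0.2727, 0.0695]), array([[256., 175.]]))]
```

View pics/w6.png

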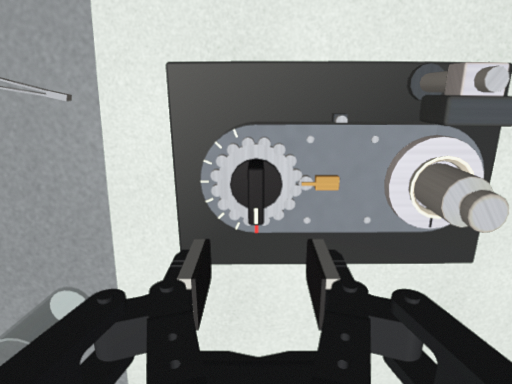

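```bash
python3 - <<'E'
from fit import *
np.set_printoptions(precision=4,suppress=True)
c=manip.calibration('wrist')
P=np.array([.5487,.2727])
def go(P,yaw,out):
    ov('pics/w6.png',c,P,out,(190,115,330,245),5,[(.039,.069,(0,0,255)),(.022,.075,(0,255,0))])
    v=cv2.imread(out); y=np.radians(yaw); u=np.array([np.cos(y),np.sin(y)]); n=np.array([-u[1],u[0]])
    for z,col in [(.109,(255,255,0))]:
        q=[np.r_[P+a*u*.022+b*n*.006,z] for a,b in [(1,1),(1,-1),(-1,-1),(-1,1)]]
        pts=proj(c,q); cv2.polylines(v,[(((pts-[190,115])+.5)*5).astype(int).reshape(-1,1,2)],True,col,1)
    cv2.imwrite(out,v)
go(P,2.3,'pics/w6c.png')
E
```

```text
(no output)
```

View pics/w6c.png

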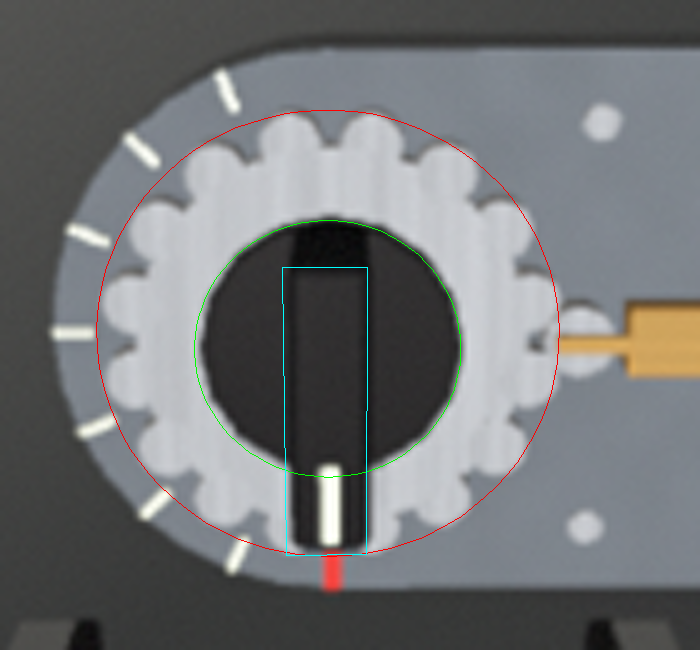

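The knob axis is at about (0.549, 0.272), with the bar at 2.3° yaw, aligned with the jaws, and the pointer on the red mark. The seven ticks run clockwise. Joint 7 is at -107° and turning clockwise would run it out of range, so I'll flip the hand by a half turn first.

Call:
play_rows(plan="0 0 0 0 0 8 45; 0 0 0 0 0 16 45; 0 0 0 0 0 24 45; 0 0 0 0 0 32 45; 0 0 0 0 0 40 45; 0 0 0 0 0 48 45; 0 0 0 0 0 56 45; 0 0 0 0 0 64 45; 0 0 0 0 0 72 45; 0 0 0 0 0 80 45; 0 0 0 0 0 88 45; 0 0 0 0 0 90 45; 0 0 0 0 0 90 45")

```text
t: 12.4
position: [0.5468, 0.2696, 0.2119]
tool_rot: [-168.1, 90.0, -166.0]
ft_force: [0.4, -0.5, 0.4]
finger_gap: 0.0452
```

Call:
play_rows(plan="0 0 0 0 0 8 45; 0 0 0 0 0 16 45; 0 0 0 0 0 24 45; 0 0 0 0 0 32 45; 0 0 0 0 0 40 45; 0 0 0 0 0 48 45; 0 0 0 0 0 56 45; 0 0 0 0 0 64 45; 0 0 0 0 0 72 45; 1 1 0 0 0 80 45; 2 2 0 0 0 88 45; 2 2 0 0 0 90 45; 2 2 0 0 0 90 45")

```text
t: 13.7
position: [0.5486, 0.2719, 0.2117]
tool_rot: [127.7, 90.0, -140.3]
ft_force: [-0.0, 0.3, -0.2]
finger_gap: 0.045
```

```bash
python3 - <<'E'
from fit import *
from scipy.spatial.transform import Rotation as Ro
np.set_printoptions(precision=4,suppress=True)
o=manip.get_obs();print(o['t'],o['position'],o['finger_gap'],o['ft_force'],o['q'])
print(Ro.from_euler('xyz',o['tool_rot'],degrees=True).as_matrix())
im,c=snap('wrist','w7')
P=np.array([.549,.2720]); out='pics/w7c.png'; b=(190,115,330,245)
ov('pics/w7.png',c,P,out,b,5,[(.039,.069,(0,0,255)),(.022,.075,(0,255,0))])
v=cv2.imread(out); y=np.radians(2.3); u=np.array([np.cos(y),np.sin(y)]); n=np.array([-u[1],u[0]])
q=[np.r_[P+a*u*.022+bb*n*.006,.109] for a,bb in [(1,1),(1,-1),(-1,-1),(-1,1)]]
pts=proj(c,q); cv2.polylines(v,[(((pts-[190,115])+.5)*5).astype(int).reshape(-1,1,2)],True,(255,255,0),1)
cv2.imwrite(out,v)
E
```

```text
13.7 [0.5486 0.2719 0.2117] 0.045011501640045075 [-0.0363  0.3081 -0.1928] [-12.6379  49.6965 -37.3959  78.8572  31.6298  62.0282  36.917 ]
[[-0.0004 -0.9994 -0.0348]
 [-0.0003 -0.0348  0.9994]
 [-1.      0.0004 -0.0003]]
```

View pics/w7c.png

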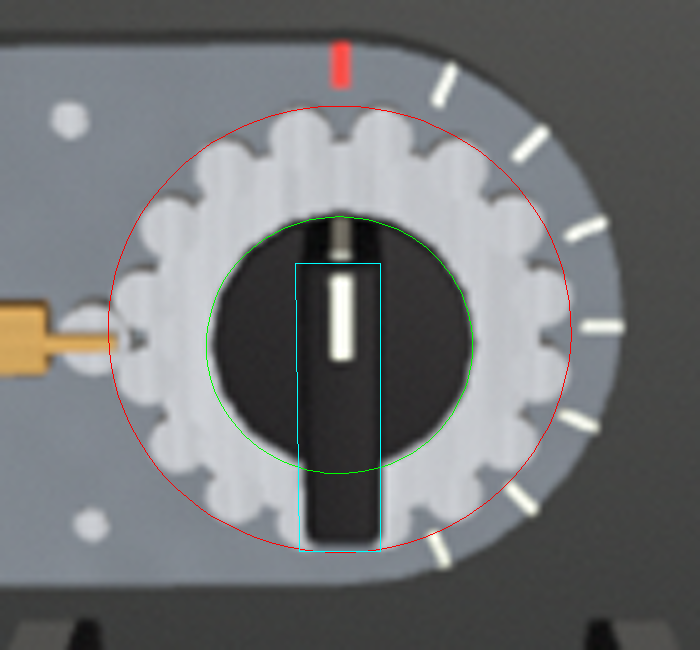

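View pics/w7.png

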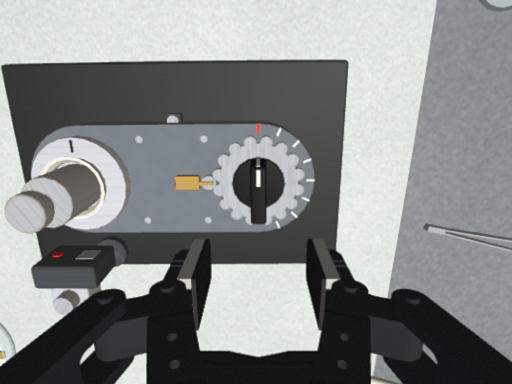

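Call:
play_rows(plan="0.4 0.4 -20 0 0 0 40; 0.4 0.4 -50 0 0 0 36; 0.4 0.4 -80 0 0 0 36; 0.4 0.4 -98 0 0 0 36; 0.4 0.4 -108 0 0 0 36; 0.4 0.4 -114 0 0 0 36; 0.4 0.4 -114 0 0 0 36; 0.4 0.4 -114 0 0 0 36; 0.4 0.4 -114 0 0 0 24; 0.4 0.4 -114 0 0 0 16; 0.4 0.4 -114 0 0 0 13", force=30)

```text
t: 14.85
position: [0.5492, 0.2724, 0.0982]
tool_rot: [-130.2, 90.0, -37.9]
ft_force: [-0.9, -0.6, 0.6]
finger_gap: 0.0133
```

Call:
play_rows(plan="0 0 0 0 0 0 11; 0 0 0 0 0 0 8; 0 0 0 0 0 0 4; 0 0 0 0 0 0 2; 0 0 0 0 0 0 2", force=50)

```text
t: 15.35
position: [0.5493, 0.272, 0.0983]
tool_rot: [-155.4, 89.9, -63.2]
ft_force: [-1.0, -5.0, 7.1]
finger_gap: 0.0109
```

```bash
cat > st.py <<'E'
from fit import *
from scipy.spatial.transform import Rotation as Ro
np.set_printoptions(precision=3,suppress=True)
def st():
    o=manip.get_obs(); R=Ro.from_euler('xyz',o['tool_rot'],degrees=True).as_matrix()
    print('t',round(o['t'],2),'pos',o['position']*1000,'yaw',np.degrees(np.arctan2(-R[0,2],R[1,2])),'tilt',R[:2,0],'gap',o['finger_gap']*1000,'F',o['ft_force'],'M',o['wrist_torque'],'q7',o['q'][6])
E
python3 -c "
from st import *
st(); snap('wrist','w8')"
```

```text
t 15.35 pos [549.28  272.015  98.303] yaw 2.210034451948345 tilt [ 0.    -0.001] gap 10.91841174292332 F [-0.972 -5.011  7.135] M [-0.944  0.263  0.131] q7 31.837535929967665
```

View pics/w8.png

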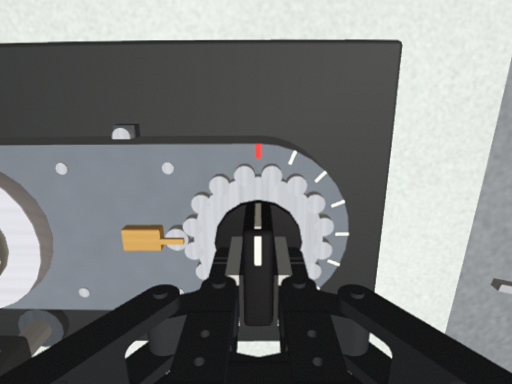

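The bar is gripped squarely with the pointer still at the red mark, the opening at 10.9 mm and low forces. I'll turn clockwise in steps and read the torque at each.

Call:
play_rows(plan="0 0 0 0 0 -2 2; 0 0 0 0 0 -4 2; 0 0 0 0 0 -4 2", force=70)

```text
t: 15.7
position: [0.5493, 0.2719, 0.0984]
tool_rot: [-154.5, 89.9, -66.3]
ft_force: [-0.7, -6.1, 9.3]
finger_gap: 0.0106
```

```bash
python3 -c "from st import *;st()"
```

```text
t 15.7 pos [549.284 271.913  98.362] yaw -1.8626436578987038 tilt [ 0.001 -0.001] gap 10.584727064452572 F [-0.661 -6.139  9.27 ] M [-1.157  0.328  0.158] q7 28.520415512114294
```

Call:
play_rows(plan="0 0 0 0 0 -2 2; 0 0 0 0 0 -4 2; 0 0 0 0 0 -4 2")

```text
t: 16.0
position: [0.5493, 0.2718, 0.0983]
tool_rot: [-158.3, 89.9, -74.2]
ft_force: [-1.3, -5.7, 10.1]
finger_gap: 0.011
```

```bash
python3 -c "from st import *;st()"
```

```text
t 16.0 pos [549.275 271.761  98.333] yaw -5.868603938860144 tilt [ 0.    -0.002] gap 10.95478090153567 F [-1.333 -5.714 10.142] M [-1.299  0.364  0.145] q7 25.281834490442996
```

Call:
play_rows(plan="0 0 0 0 0 -2 2; 0 0 0 0 0 -4 2; 0 0 0 0 0 -4 2")

```text
t: 16.3
position: [0.5493, 0.2716, 0.0984]
tool_rot: [-156.3, 89.9, -76.2]
ft_force: [-2.3, -6.0, 10.1]
finger_gap: 0.0106
```

```bash
python3 -c "from st import *;st()"
```

```text
t 16.3 pos [549.292 271.642  98.359] yaw -9.874646843576512 tilt [ 0.    -0.002] gap 10.561845474868692 F [-2.348 -6.039 10.101] M [-1.485  0.409  0.086] q7 22.062174568776655
```

Call:
play_rows(plan="0 -0.4 0 0 0 -2 2; 0 -0.7 0 0 0 -4 2; 0 -0.7 0 0 0 -4 2")

```text
t: 16.6
position: [0.5492, 0.2714, 0.0984]
tool_rot: [-136.6, 89.9, -60.5]
ft_force: [-1.5, -4.0, 7.6]
finger_gap: 0.011
```

```bash
python3 -c "from st import *;st()"
```

```text
t 16.6 pos [549.245 271.39   98.362] yaw -13.865498694462419 tilt [ 0.    -0.001] gap 10.979704460435958 F [-1.547 -4.014  7.62 ] M [-0.851  0.293  0.164] q7 18.884403130995178
```

Call:
play_rows(plan="0 0 0 0 0 -2 2; 0 0 0 0 0 -4 2; 0 0 0 0 0 -4 2")

```text
t: 16.9
position: [0.5492, 0.2713, 0.0984]
tool_rot: [-144.5, 89.9, -72.4]
ft_force: [-2.0, -5.1, 8.8]
finger_gap: 0.0106
```

```bash
python3 -c "from st import *;st()"
```

```text
t 16.9 pos [549.191 271.317  98.357] yaw -17.859784391479284 tilt [ 0.    -0.001] gap 10.629504522282877 F [-2.031 -5.066  8.838] M [-1.015  0.479  0.129] q7 15.70620193636191
```

Call:
play_rows(plan="0 0 0 0 0 -2 2; 0 0 0 0 0 -4 2; 0 0 0 0 0 -4 2")

```text
t: 17.2
position: [0.5492, 0.2712, 0.0984]
tool_rot: [-143.2, 89.9, -75.1]
ft_force: [-2.6, -5.2, 8.1]
finger_gap: 0.0109
```

```bash
python3 -c "from st import *;st()"
```

```text
t 17.2 pos [549.21  271.178  98.379] yaw -21.861825094188926 tilt [ 0.    -0.001] gap 10.93047382547779 F [-2.647 -5.202  8.084] M [-1.185  0.477  0.171] q7 12.54760251727112
```

Call:
play_rows(plan="0 0 0 0 0 -2 2; 0 0 0 0 0 -4 2; 0 0 0 0 0 -4 2")

```text
t: 17.5
position: [0.5491, 0.271, 0.0983]
tool_rot: [-151.2, 89.9, -87.0]
ft_force: [-3.1, -5.5, 9.9]
finger_gap: 0.0113
```

```bash
python3 -c "
from st import *
st(); snap('wrist','w9')"
```

```text
t 17.5 pos [549.133 271.041  98.323] yaw -25.86396102602392 tilt [ 0.    -0.002] gap 11.289288572075156 F [-3.142 -5.473  9.918] M [-1.364  0.541  0.15 ] q7 9.406354616289132
```

View pics/w9.png

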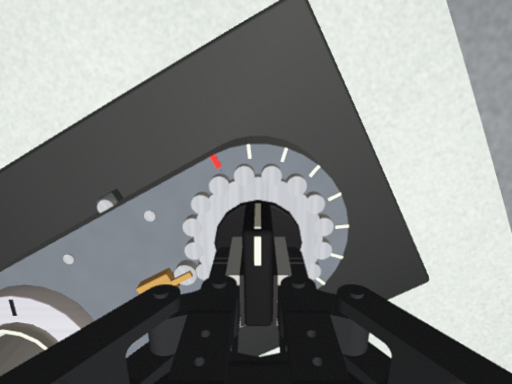

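Call:
play_rows(plan="-0.2 -0.3 0 0 0 -2 2; -0.4 -0.6 0 0 0 -4 2; -0.5 -0.8 0 0 0 -6 2; -0.5 -0.8 0 0 0 -8 2; -0.5 -0.8 0 0 0 -10 2; -0.5 -0.8 0 0 0 -12 2; -0.5 -0.8 0 0 0 -12 2")

```text
t: 18.25
position: [0.5489, 0.2707, 0.0984]
tool_rot: [-94.5, 89.9, -42.3]
ft_force: [0.2, -3.9, 8.1]
finger_gap: 0.0104
```

```bash
python3 -c "from st import *;st()"
```

```text
t 18.25 pos [548.865 270.663  98.396] yaw -37.86099983402734 tilt [ 0.001 -0.001] gap 10.436993992652367 F [ 0.157 -3.86   8.125] M [-0.787  0.113  0.112] q7 0.06880367469589924
```

Call:
play_rows(plan="0 0 0 0 0 -2 2; 0 0 0 0 0 -4 2; 0 0 0 0 0 -6 2; 0 0 0 0 0 -6 2")

```text
t: 18.65
position: [0.5488, 0.2705, 0.0983]
tool_rot: [-115.4, 89.9, -69.3]
ft_force: [-1.9, -5.3, 7.6]
finger_gap: 0.0108
```

```bash
python3 -c "from st import *;st()"
```

```text
t 18.65 pos [548.761 270.466  98.35 ] yaw -43.85663923056429 tilt [ 0.    -0.001] gap 10.804245518944837 F [-1.925 -5.272  7.605] M [-1.08   0.314  0.226] q7 -4.520960894987351
```

Call:
play_rows(plan="0 0 0 0 0 -2 2; 0 0 0 0 0 -4 2; 0 0 0 0 0 -4 2")

```text
t: 18.95
position: [0.5487, 0.2704, 0.0984]
tool_rot: [-124.3, 89.9, -82.1]
ft_force: [-2.4, -6.0, 9.2]
finger_gap: 0.0106
```

```bash
python3 -c "from st import *;st()"
```

```text
t 18.95 pos [548.673 270.362  98.355] yaw -47.8608201535273 tilt [ 0.    -0.001] gap 10.554646469769768 F [-2.357 -5.957  9.163] M [-1.203  0.445  0.19 ] q7 -7.563263974308096
```

Call:
play_rows(plan="0 0 0 0 0 -2 2; 0 0 0 0 0 -4 2; 0 0 0 0 0 -4 2")

```text
t: 19.25
position: [0.5486, 0.2703, 0.0983]
tool_rot: [-131.1, 89.9, -92.9]
ft_force: [-2.5, -5.9, 9.3]
finger_gap: 0.0108
```

```bash
python3 -c "from st import *;st()"
```

```text
t 19.25 pos [548.575 270.308  98.341] yaw -51.85934693527183 tilt [-0.    -0.001] gap 10.809998969088076 F [-2.515 -5.903  9.305] M [-1.345  0.563  0.164] q7 -10.585978126156004
```

Call:
play_rows(plan="0 0 0 0 0 -2 2; 0 0 0 0 0 -4 2; 0 0 0 0 0 -4 2")

```text
t: 19.55
position: [0.5485, 0.2702, 0.0984]
tool_rot: [-133.8, 89.9, -99.6]
ft_force: [-4.0, -6.1, 11.4]
finger_gap: 0.011
```

```bash
python3 -c "
from st import *
st(); snap('wrist','w10')"
```

```text
t 19.55 pos [548.485 270.243  98.362] yaw -55.862544228265875 tilt [-0.    -0.002] gap 10.98643158478706 F [-3.992 -6.084 11.43 ] M [-1.411  0.816  0.159] q7 -13.596661018709113
```

View pics/w10.png

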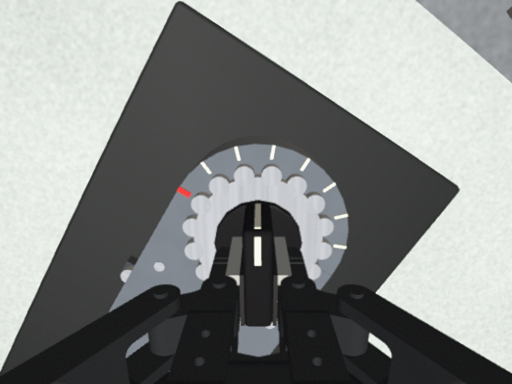

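The pointer is between the second tick (238,153) and the third (273,152), at about 58°. About 9.4° remains, so I'll use finer steps.

Call:
play_rows(plan="-0.3 -0.4 0 0 0 -2 2; -0.5 -0.6 0 0 0 -3 2; -0.5 -0.6 0 0 0 -3 2")

```text
t: 19.9
position: [0.5483, 0.2701, 0.0984]
tool_rot: [-67.5, 90.0, -36.3]
ft_force: [-0.7, -3.4, 7.5]
finger_gap: 0.0109
```

```bash
python3 -c "from st import *;st()"
```

```text
t 19.9 pos [548.313 270.102  98.391] yaw -58.81946682277534 tilt [ 0.001 -0.   ] gap 10.886937869111582 F [-0.731 -3.351  7.487] M [-0.721  0.123  0.052] q7 -15.828630014710248
```

Call:
play_rows(plan="0 0 0 0 0 -1 2; 0 0 0 0 0 -2 2; 0 0 0 0 0 -2 2")

```text
t: 20.2
position: [0.5483, 0.2701, 0.0984]
tool_rot: [-83.0, 90.0, -53.9]
ft_force: [-0.8, -4.9, 6.8]
finger_gap: 0.0106
```

```bash
python3 -c "from st import *;st()"
```

```text
t 20.2 pos [548.259 270.055  98.381] yaw -60.81949447845216 tilt [ 0.    -0.001] gap 10.606791109089272 F [-0.779 -4.903  6.84 ] M [-0.869  0.19   0.118] q7 -17.318359494335443
```

Call:
play_rows(plan="0 0 0 0 0 -1 2; 0 0 0 0 0 -2 2; 0 0 0 0 0 -2 2")

```text
t: 20.5
position: [0.5482, 0.27, 0.0984]
tool_rot: [-92.9, 90.0, -65.7]
ft_force: [-1.3, -3.6, 8.6]
finger_gap: 0.0107
```

```bash
python3 -c "from st import *;st()"
```

```text
t 20.5 pos [548.218 270.009  98.374] yaw -62.82190684021576 tilt [ 0.    -0.001] gap 10.722701868168816 F [-1.281 -3.615  8.579] M [-0.856  0.346  0.166] q7 -18.80516894358859
```

Call:
play_rows(plan="0 0 0 0 0 -1 2; 0 0 0 0 0 -1.5 2; 0 0 0 0 0 -1.5 2")

```text
t: 20.8
position: [0.5482, 0.27, 0.0984]
tool_rot: [-100.3, 90.0, -74.6]
ft_force: [-2.2, -4.6, 8.6]
finger_gap: 0.0109
```

```bash
python3 -c "
from st import *
st(); snap('wrist','w11'); snap('top','t11')
c=manip.calibration('wrist')
a=cv2.imread('pics/w11.png'); cv2.imwrite('pics/w11c.png',cv2.resize(a[120:280,170:350],None,fx=4,fy=3.75,interpolation=cv2.INTER_CUBIC)[:600])
a=cv2.imread('pics/t11.png'); cv2.imwrite('pics/t11c.png',cv2.resize(a[150:260,120:260],None,fx=5,fy=5,interpolation=cv2.INTER_CUBIC))"
```

```text
t 20.8 pos [548.181 269.998  98.366] yaw -64.3032070691506 tilt [ 0.    -0.001] gap 10.939577985671999 F [-2.156 -4.562  8.611] M [-0.889  0.415  0.112] q7 -19.902952364713638
```

View pics/w11c.png

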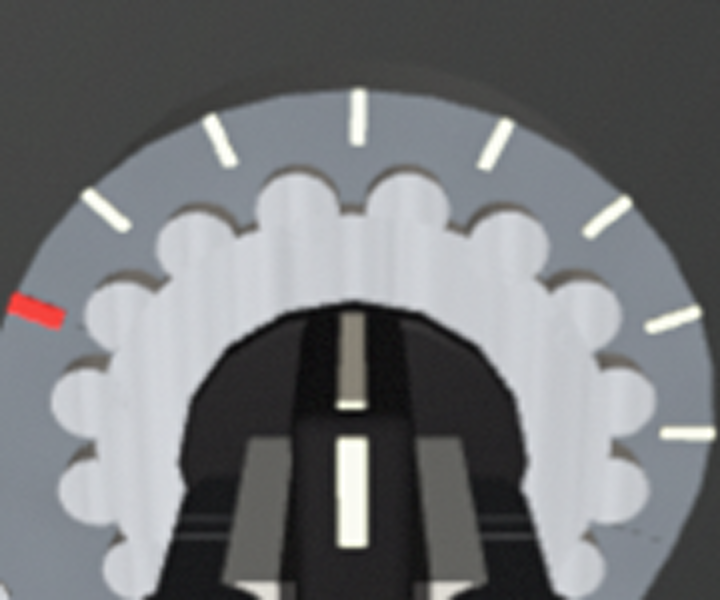

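View pics/t11c.png

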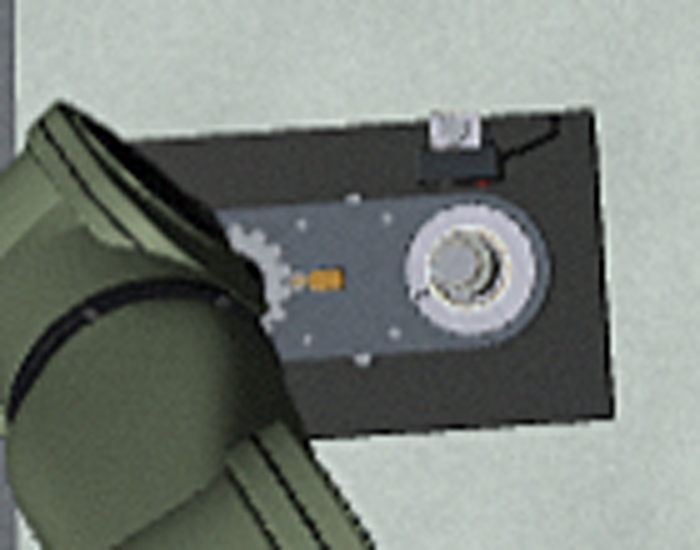

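The pointer is about 1° short of the third tick, and tool yaw gives 66.5°. One more degree should do it.

Call:
play_rows(plan="0 0 0 0 0 -0.6 2; 0 0 0 0 0 -1.1 2; 0 0 0 0 0 -1.1 2; 0 0 0 0 0 -1.1 2; 0 0 0 0 0 -1.1 2; 0 0 0 0 0 -1.1 2")

```text
t: 21.5
position: [0.5481, 0.27, 0.0984]
tool_rot: [-108.1, 90.0, -83.5]
ft_force: [-1.9, -4.7, 8.2]
finger_gap: 0.011
```

```bash
python3 -c "
from st import *
st(); im,c=snap('wrist','w12')
a=cv2.imread('pics/w12.png'); cv2.imwrite('pics/w12c.png',cv2.resize(a[120:270,170:350],None,fx=4,fy=4,interpolation=cv2.INTER_CUBIC))
def cen(f,lo):
    a=cv2.imread(f).astype(int); return a
def blob(f,x0,x1,y0,y1,red):
    a=cv2.imread(f).astype(int)[y0:y1,x0:x1]
    m=(a[:,:,2]-a[:,:,1]>80) if red else (a.min(2)>200)
    ys,xs=np.nonzero(m); return xs.mean()+x0,ys.mean()+y0,len(xs)
print('home red',blob('pics/w8.png',240,280,140,160,1),'home line',blob('pics/w8.png',245,270,235,268,0))
print('now tick',blob('pics/w12.png',245,272,140,159,0),'line',blob('pics/w12.png',245,270,235,268,0))
"
```

```text
t 21.5 pos [548.133 269.979  98.355] yaw -65.37987182826447 tilt [ 0.    -0.001] gap 11.040178047257593 F [-1.937 -4.712  8.159] M [-0.941  0.513  0.097] q7 -20.701563650835364
home red (np.float64(257.5), np.float64(150.1590909090909), 88) home line (np.float64(257.5), np.float64(250.5), 168)
now tick (np.float64(257.5), np.float64(151.0), 56) line (np.float64(257.48538011695905), np.float64(250.91812865497076), 171)
```

View pics/w12c.png

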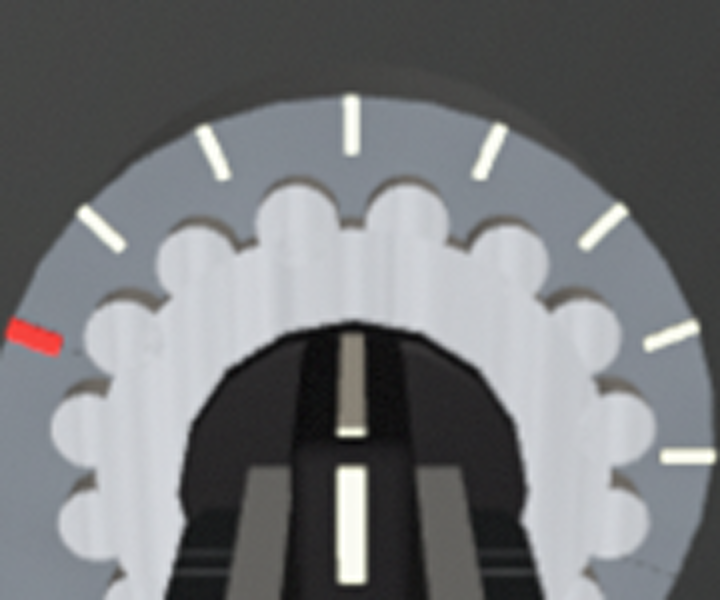

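The pointer is now exactly on the third tick: the tick and the pointer line both sit at column 257.5, the same as the red mark did at home. Tool rotation is 67.6°. The top view shows the weight still in the nest, so I'm handing in.

```bash
python3 -c "
from st import *
st(); print(manip.sign_off())"
```

```text
t 21.55 pos [548.121 270.004  98.352] yaw -65.37933712536075 tilt [ 0.    -0.001] gap 10.956463953783704 F [-2.519 -3.176  8.807] M [-0.975  0.407  0.066] q7 -20.70204471412638
the job is handed in; nothing more can be done
None
```

I set the 0.5 kg weight upright in the white nest ring and let go of it. I then turned the knob clockwise to the third click and handed in at 21.6 s, still gripping it there.

**Weight:** It touched down at 142 mm TCP height, which is where it should be when fully home. The close-up after release showed it upright with an even gap inside the ring. A later top view, with the knob about 1° short of the third click, still showed it in the nest.

**Knob:** The tool had turned 67.6° from home, against 67.5° for the third click. In the last picture the third tick and the pointer line were in the same image column (257.5), as the red mark and pointer were at home.

**Disagreements and limits:**
- **Clicks by feel:** The torque readings were too noisy to show each click. The rise and fall within the first click showed only roughly, so I set the third click by tool angle and the pointer on the tick.
- **Grip offset:** The gripper sat roughly 1 mm off the knob's centre, which gave a side force of 4–7 N. I eased this during the turn.
- **Contact forces:** The largest tool force I read was about 13 N, when the weight touched down.

I did not touch the other weights or the rest of the bench. I did not check each of them again at the end.

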